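Set the yellow gel comb in the casting tray

TASK

Get the gel tray ready for casting: pick the yellow comb with the five wide teeth out of the parts bin and stand it in the casting tray, teeth down and both ends of its bar fully down in the pair of notches nearest the black end gate, then let go. It lies flat in the bin and has to stand up in the tray; the sloping draining rack is there to set it down on while you change your grip. Lower it, never drop it; everything else from the bin stays in the bin, and leave the bottle and the timer alone.

Things in the scene. Friction and masses are not known exactly. Their poses are not given: they have to be found in the camera images.
- yellow_comb: Comb to fit: white plate 4 mm thick, yellow bar on its top half; 70 g. At the start it lies flat, bar on top. Origin: middle of the plate's back (underneath). x along its length, y from teeth to top edge, z out of the plate. Teeth tips y = -25, top edge y = +25 mm. Bar part: y +1 to +25, 150 mm long, 14 mm thick with the plate (z 0 to 14). Below y = +1 only the 4 mm plate, 112 mm wide, five teeth.
- comb_bar (a point): Middle of the underside of the yellow comb's bar, half way through its thickness (comb frame x 0, y +1, z 7 mm); axes as the comb's. Lying flat, the bar can be gripped across 24 mm (y), the 10 mm of it above the plate; standing, across 14 mm (z).
- bin: Grey open bin, 250 (x) x 290 (y) x 45 mm high, walls and floor 4 mm; origin under its middle; it stands left or right on the bench. Three combs lie in it side by side in any order, along the bin's x, teeth to its -y, skewed by up to 0.14 rad, about 86 mm between their middles, so 30 to 42 mm is free beside the middle of each; three small feet stand between their ends, other parts lie at the +x end.
- blue_comb: Comb of the same size and frame, blue bar, eight teeth: stays in the bin.
- green_comb: Comb of the same size and frame, green bar, twelve teeth: stays in the bin.
- spare_gate: Red spare end gate, flat bar 124 (x) x 34 x 7 mm, origin under its middle: stays in the bin.
- level: Round aluminium bubble level, diameter 38 mm, 14 mm high, origin under its middle: stays in the bin.
- screw0: Spare levelling foot: black knurled disc, diameter 17 mm, with a brass stem up, 25 mm high in all; origin under its middle: stays in the bin, as do screw1 and screw2.
- screw1: Another such foot.
- screw2: Another such foot.
- tray: Clear casting tray on a white platform, fixed, 170 (x) x 210 (y) mm; origin on the bench under its middle. Side walls along y, 8 mm thick, inner width 124 mm, tops 64 mm above the bench; inner floor at 23 mm. A comb stands across it (its x along the tray's x, either way round), bar ends in notches in both walls. Black gate at y = +80, red at y = -80 mm, 8 mm thick, 61 mm high, mid tabs to 67 mm.
- black_notches (a point): Midway between the two notches nearest the black gate (tray y = +42 mm), on the level of their floors, 51 mm above the bench; axes as the tray's. Notches: 18 mm wide along y, 13 mm deep, top 4 mm flared at 45 degrees to 26 mm. comb_bar is here when the comb is seated, top edge 75 mm above the bench. The other pair, not to be used, is at tray y = -22 mm.
- rack: Blue-coated steel draining rack, fixed, base 135 (x) x 110 (y) mm, 120 mm high; origin on the bench under its middle. Two prongs 10 mm wide at x = +-47.5 mm rise at 45 degrees towards +y, each with a lip at its foot 12 mm high, square to the slope. Between the prongs 85 mm is clear, nothing there above 39 mm, so the middle of a comb's bar is free in front and behind.
- rack_foot (a point): Midway between the prongs where slope and lips meet, 75 mm above the bench; axes as the rack's, upslope is +y and +z equally, the prongs run 58 mm upslope. A comb laid back-down on the slope, teeth tips towards the lips, lies there at 45 degrees; set a few mm above the lips it slides down to them or stays put.
- buffer_bottle: White bottle, diameter 64 mm, 150 mm high, at the back; origin under its middle. Leave alone.
- timer: White bench timer, 60 x 70 x 16 mm, lying at the back; origin under its middle. Leave alone.
Things that resemble listed ones, but are neither listed nor needed, are in the scene too. Leave any purple or red look-alike of the green_comb alone.

How it is judged:
On the way:
1. The yellow comb has been lifted clear of the bin (height (world z) of yellow_comb above 0.07 m), for 0.2 s.
At the end, for the whole second after the job is handed in: The yellow comb stands teeth down in the notch pair nearest the black gate, let go and at rest: comb_bar within 9 mm across, 4.5 mm along and 3 mm in height of black_notches, upright within 0.12 rad, square within 0.06 rad; the other two combs, gate, level and feet lie in the bin (x of comb_bar in the frame of black_notches between -0.009 and 0.009 m and y of comb_bar in the frame of black_notches between -0.0045 and 0.0045 m and z of comb_bar in the frame of black_notches between -0.004 and 0.003 m and angle between yellow_comb's own y axis and vertical below 0.12 rad and angle between the x axis of yellow_comb and the x axis of tray, either way round below 0.06 rad and linear speed of yellow_comb below 0.02 m/s and contact force between the fingers and yellow_comb below 0.1 N and x of blue_comb in the frame of bin between -0.125 and 0.125 m and y of blue_comb in the frame of bin between -0.145 and 0.145 m and height (world z) of each of blue_comb, green_comb, spare_gate, level, screw0, screw1, screw2 below 0.045 m and x of green_comb in the frame of bin between -0.125 and 0.125 m and y of green_comb in the frame of bin between -0.145 and 0.145 m and x of spare_gate in the frame of bin between -0.125 and 0.125 m and y of spare_gate in the frame of bin between -0.145 and 0.145 m and x of level in the frame of bin between -0.125 and 0.125 m and y of level in the frame of bin between -0.145 and 0.145 m and x of screw0 in the frame of bin between -0.125 and 0.125 m and y of screw0 in the frame of bin between -0.145 and 0.145 m and x of screw1 in the frame of bin between -0.125 and 0.125 m and y of screw1 in the frame of bin between -0.145 and 0.145 m and x of screw2 in the frame of bin between -0.125 and 0.125 m and y of screw2 in the frame of bin between -0.145 and 0.145 m); the robot touches nothing.
It fails at once if The yellow comb falls freely (faster than 0.6 m/s with no finger on it) (linear speed of yellow_comb above 0.6 m/s and contact force between the fingers and yellow_comb below 0.05 N).
It fails at once if The bottle or the timer is moved by more than 30 mm (distance of any of buffer_bottle, timer from where it was at the start of the episode above 0.03 m).
It also fails if it takes over 67 s, if anything falls off the work surface, if the arm or the gripper's body presses on something with over 40 N, if the wrist force passes 120 N, or if a joint passes its speed limit or range.

ROBOT

A 7-joint arm with a two-finger parallel gripper is mounted at the origin on the work surface. World frame = base frame: x ahead of the robot, y to its left, z up, the work surface at z = 0. Lengths are in m, angles in rad, forces in N, time in s.
With the tool pointing down it reaches from about 0.425 to 0.875 m from the base axis. Payload 8.4 kg.
Tool frame: the origin (TCP) lies at the very end of the fingers, on their centre line; the grasp point (between the pads) lies 19 mm behind it; z points along the fingers, x is the direction in which the jaws open and shut, and the axes are right-handed (so a half turn about z gives the same grasp; the last joint's range is limited). The gripper opens to 87 mm and grips with 3 to 60 N. Pads are 19 mm wide; open, the fingers measure 117 mm over their backs; the gripper's body (75 mm by 190 mm) begins 51 mm behind the grasp point.
Start: joints at [-1.24, 0.333, 0.04, 1.465, -0.013, 1.343, -0.059], TCP at [0.271, 0.591, 0.223] pointing down, gripper open.
Joint ranges: [-2.58, 2.58], [-0.38, 2.09], [-1.3, 1.39], [0.25, 2.4], [-1.5, 4.64], [0.08, 2.09], [-2.65, 2.65]. Speed limits (rad/s): [2.22, 2.22, 2.79, 2.79, 3.14, 3.14, 3.14].

INTERFACE

Orientations are given as a rotation vector (axis times angle).
In Python, from workcell import arm gives the robot as it stands. The module is installed in compiled form; this text tells all that it offers.
- The arm moves only by the tool arm_command, never from a script. Its argument "deltas" is a list of rows, each a list of 7 numbers: the shift along the world's x, y, z in mm, then the turn, a rotation vector about the world's x, y, z in degrees, then the opening, from -1 (shut) to 1 (fully open). In form: [[tx, ty, tz, ax, ay, az, jaw], ...]. A call has 1 to 20 rows; each row shifts and turns the pose as measured when the row begins; what a row does not reach is not made up. A row lasts 1/10 s, in which the tool goes at most 50 mm and 8.59 degrees, less where a joint would pass 70% of its speed; a pose out of reach is approached as far as the arm can. A call with a gripper value outside its range is refused whole. The fingers move at their own pace and stop on an object; "grip_force" is the grip in N (left out, the last holds). Time passes only in rows, so rows that do not move let the fingers close. It gives the time, the measured TCP pose, the force and the opening at its end, in the units of the state.
- arm.sense(): the state, without advancing time (a new reading comes with each control period).
- arm.get_image(name): name is "scene" or "side" or "wrist"; returns the picture (400x640x3 uint8, red, green, blue); there is no depth.
- arm.camera_params(name): a dict with "fx", "fy", "cx", "cy" (pixels), "R" (3x3) and "t" (3): a world point X has camera coordinates R X + t. Camera axes: x right, y down, z forward; pixel columns grow to the right and rows downward; lengths in m; the calibration is good to about 2 mm. The wrist camera is an equidistant fisheye: a pixel r from the principal point sees the ray r / f radians off the axis. A picture is of the moment at which its call begins: read the wrist's pose just before it. camera_params takes no time and is no camera call; for the wrist camera it gives the pose at the moment of the call.
- arm.job_done(): hands the job in, once; it reports no verdict.
The state is a dict: "time_s": time; "joints": joint angles; "joint_vel": joint speeds; "joint_efforts": joint torques, N m; "ee_pos": TCP position; "tcp_rot": TCP orientation; "ft_force": force on the tool from outside, world axes, zero at the start; "moment": the same for the moment, N m; "opening": finger opening in m.
Only numpy, scipy, OpenCV 4.12 (cv2) and the standard library are available. Lean on these libraries where they do the work, as an engineer would, in place of code of your own. Each camera call takes 0.05 s, during which the arm holds its last target. There are 200 camera calls.

## Working session

There is one attempt and no reset: what is moved stays moved. The work goes in short steps, Python scripts to look and compute and a tool call to move; the robot and the scene stay as the last step left them, time stands still between calls to the robot, and variables do not carry over. Pictures are saved under pics/ and viewed, about 8 in all and at most 12, crops included, and the job is handed in when it is done.

Besides the shell and the picture viewer there is one more tool, called after "Request:" in YAML: its name, and indented under it one key for each argument. arm_command: Moves the arm, as the interface text tells. Its arguments: {"type":"object","properties":{"deltas":{"type":"array","items":{"type":"array","items":{"type":"number"}}},"grip_force":{"type":"number"}},"required":["deltas"]}

```bash
mkdir -p pics
cat > h.py <<'E'
import numpy as np, cv2, json
from workcell import arm
from scipy.spatial.transform import Rotation as R
def shot(n,fn):
    P=arm.camera_params(n); im=arm.get_image(n); cv2.imwrite(f'pics/{fn}.png',im[:,:,::-1])
    np.savez(f'pics/{fn}.npz',im=im,n=n,**{k:np.array(v) for k,v in P.items()}); return im,P
def load(fn):
    d=np.load(f'pics/{fn}.npz'); return d['im'],d,str(d['n'])
def ray(P,n,u,v):
    a=(u-P['cx'])/P['fx']; b=(v-P['cy'])/P['fy']
    if n=='wrist':
        r=np.hypot(a,b); s=np.sin(r)/max(r,1e-9); d=np.array([a*s,b*s,np.cos(r)])
    else: d=np.array([a,b,1.])
    Rm=np.array(P['R']); return -Rm.T@np.array(P['t']), Rm.T@d
def onz(P,n,u,v,z):
    o,d=ray(P,n,u,v); return o+d*(z-o[2])/d[2]
def proj(P,n,X):
    c=np.array(P['R'])@np.array(X)+np.array(P['t'])
    if n=='wrist':
        h=np.hypot(c[0],c[1]); t=np.arctan2(h,c[2]); c=np.array([c[0]/h*t,c[1]/h*t,1])
    else: c=c/c[2]
    return np.array([P['fx']*c[0]+P['cx'],P['fy']*c[1]+P['cy']])
E
python3 - <<'E'
from h import *
s=arm.sense(); print({k:np.round(v,3).tolist() for k,v in s.items()})
ims=[]
for n in('scene','side','wrist'):
    im,P=shot(n,n+'0'); print(n,np.round(P['fx'],1),np.round(-np.array(P['R']).T@P['t'],3),np.round(P['R'],2).tolist())
E
```

```text
{'time_s': 0.0, 'joints': [-1.24, 0.334, 0.04, 1.466, -0.013, 1.343, -0.058], 'joint_vel': [-0.0, 0.0, 0.001, -0.001, 0.002, 0.0, 0.002], 'joint_efforts': [0.0, -65.638, 1.335, -40.379, -0.06, 0.045, 0.0], 'ee_pos': [0.271, 0.59, 0.222], 'tcp_rot': [2.643, 1.696, -0.002], 'ft_force': [-0.854, -0.075, -0.223], 'moment': [-0.03, 0.004, -0.004], 'opening': 0.087}
scene 440.1 [ 1.341 -0.22   0.994] [[0.12, 0.99, -0.0], [0.73, -0.09, -0.68], [-0.67, 0.08, -0.74]]
side 449.3 [-0.238 -0.969  1.058] [[0.76, -0.65, 0.02], [-0.41, -0.5, -0.76], [0.51, 0.57, -0.65]]
wrist 309.7 [0.204 0.621 0.384] [[0.42, 0.91, -0.0], [0.88, -0.4, 0.27], [0.24, -0.11, -0.96]]
```

View pics/scene0.png

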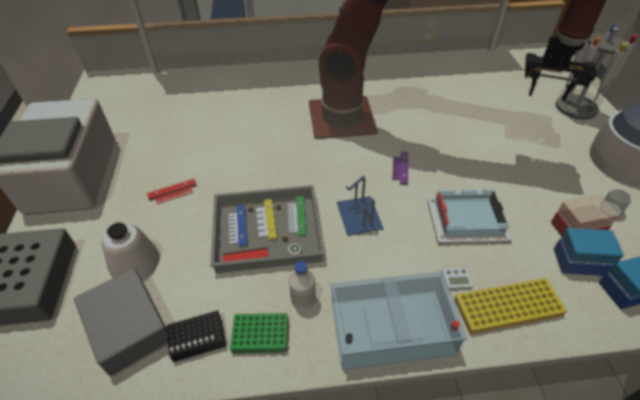

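View pics/wrist0.png

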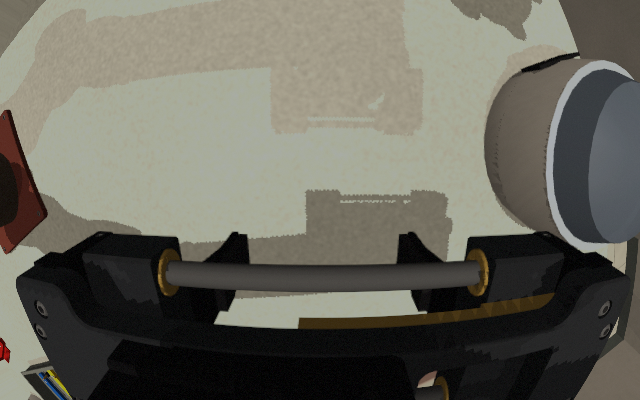

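The scene picture shows the bin at (268,228), with blue, yellow and green bars at (240,225), (269,218) and (300,215). The rack is at (360,210) and the tray at (470,215), with its black gate on the right at (498,207). The wrist view sees only empty bench. The comb candidates are:
- Yellow bar in the bin at (269,218), which fits "yellow, wide teeth".
- Blue at (240,225), green at (300,215), a purple look-alike at (401,168) and a red one at (172,190). None of these fit.

I'll confirm with a crop.

Run:
```python
from h import *
im,P,n=load('scene0')
c=cv2.resize(im[150:280,200:520],(800,325),interpolation=cv2.INTER_CUBIC); 
ims,Ps,ns=load('side0')
# where things are in side view
a=onz(P,n,470,215,.05);b=onz(P,n,268,228,.02);r=onz(P,n,360,210,.05); print(a,b,r)
print([proj(Ps,ns,x).round() for x in(a,b,r)])
hsv=cv2.cvtColor(im,cv2.COLOR_RGB2HSV)
m=cv2.inRange(hsv,(20,120,80),(35,255,255)); m[:, :215]=0;m[:,320:]=0;m[:190]=0;m[260:]=0
ys,xs=np.nonzero(m); print(len(xs)); rect=cv2.minAreaRect(np.c_[xs,ys].astype(np.float32)); print(rect)
W=np.array([onz(P,n,u,v,.018)[:2] for u,v in zip(xs,ys)])
rw=cv2.minAreaRect((W*1000).astype(np.float32)); print('bar world',rw)
s=cv2.resize(ims,(800,500),interpolation=cv2.INTER_CUBIC)
cv2.imwrite('pics/c1.png',c[:,:,::-1])
```

```text
[0.57202926 0.28551086 0.05      ] [ 0.52472433 -0.2888241   0.02      ] [ 0.5149747  -0.02168444  0.05      ]
[array([267., 155.]), array([358., 247.]), array([304., 200.])]
263
((270.0199890136719, 218.6400146484375), (39.4565544128418, 7.495331287384033), 81.8698959350586)
bar world ((485.2478332519531, -282.4959716796875), (153.644287109375, 22.07918930053711), 3.905564069747925)
```

View pics/c1.png

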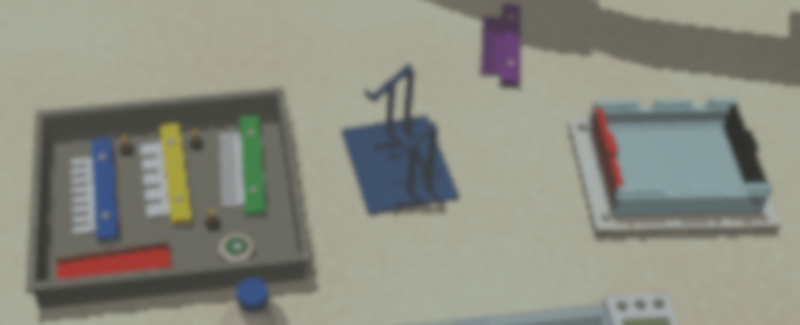

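View pics/side0.png

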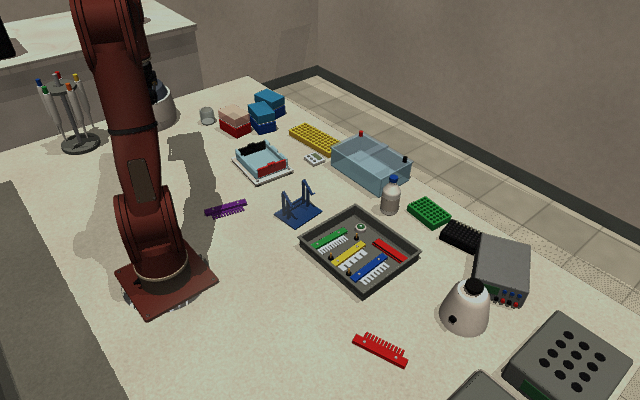

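The crop confirms the yellow comb: it is the middle one, with few wide teeth towards world -y, between blue (eight teeth) and green (twelve). The side view agrees: yellow at (348,253), rack at (298,205), tray at (262,160) with the black gate at far +y. Bar centre is about (485,-282) mm, yaw about 4°. Next I'll look at the tray, rack and bin with the wrist camera on the way.

Request:
arm_command:
  deltas:
    - [13,-17,3,0,0,-8.5,1]
    - [13,-17,3,0,0,-8.5,1]
    - [13,-17,3,0,0,-8.5,1]
    - [13,-17,3,0,0,-8.5,1]
    - [13,-17,3,0,0,-8.5,1]
    - [13,-17,3,0,0,-8.5,1]
    - [13,-17,3,0,0,-8.5,1]
    - [13,-17,3,0,0,-8.5,1]
    - [13,-17,3,0,0,-8.5,1]
    - [13,-17,3,0,0,-8.5,1]
    - [13,-17,3,0,0,-8.5,1]
    - [13,-17,3,0,0,-8.5,1]
    - [13,-17,3,0,0,-8.5,1]
    - [13,-17,3,0,0,-8.5,1]
    - [13,-17,3,0,0,-8.5,1]
    - [13,-17,3,0,0,-8.5,1]
    - [13,-17,3,0,0,-8.5,1]
    - [13,-17,3,0,0,-8.5,1]
    - [0,0,0,0,0,0,1]
    - [0,0,0,0,0,0,1]

```text
time_s: 2.15
ee_pos: [0.5085, 0.2687, 0.272]
tcp_rot: [-2.225, 2.215, 0.012]
ft_force: [-0.1, 1.6, 0.3]
opening: 0.0868
```

Run:
```python
from h import *
im,P=shot('wrist','w_tray'); s=arm.sense(); print(s['time_s'],np.round(s['ee_pos'],4),np.round(R.from_rotvec(s['tcp_rot']).as_matrix()[:,0],3),np.round(s['joints'],2))
```

```text
2.2 [0.5086 0.2685 0.272 ] [ 0.004 -1.    -0.006] [-1.04  0.17  0.55  1.6  -0.1   1.4  -2.04]
```

View pics/w_tray.png

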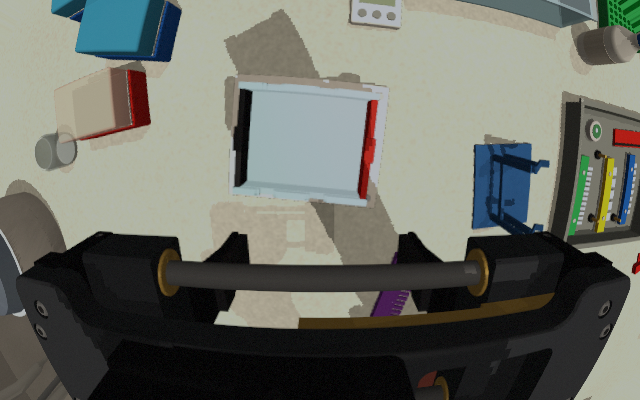

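The tray fills (235–385, 75–205), with the black gate at left (242,140) and the red one at right (372,145). The rack is at (505,185) with its prongs pointing right, and the bin is at far right. I'll enlarge the tray.

Run:
```python
from h import *
im,P,n=load('w_tray')
c=cv2.resize(im[65:215,220:400],(720,600),interpolation=cv2.INTER_CUBIC)
cv2.imwrite('pics/c2.png',c[:,:,::-1]); print(-P['R'].T@P['t'])
```

```text
[0.58299218 0.26718385 0.43346555]
```

View pics/c2.png

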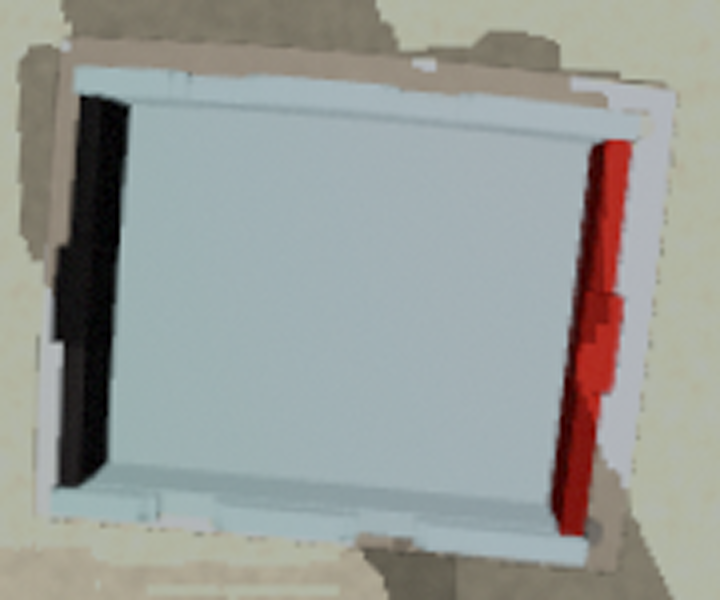

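Run:
```python
from h import *
_,P,n=load('w_tray')
f=lambda x,y,z:(onz(P,n,220+x/4-.4,65+y/4-.4,z)*1000)[:2]
pts=dict(TL=(75,67,.064),TR=(640,112,.064),BL=(52,515,.064),BR=(585,566,.064),
bk1=(82,95,.061),bk2=(60,487,.061),rd1=(632,140,.061),rd2=(587,535,.061),
f1=(130,105,.023),f2=(108,463,.023),f3=(590,140,.023),f4=(553,500,.023),n1=(158,500,.064),n2=(215,506,.064),m1=(358,516,.064),m2=(415,520,.064))
for k,v in pts.items(): pts[k]=f(*v); print(k,pts[k].round(1))
p=pts
print('c walls',(p['TL']+p['TR']+p['BL']+p['BR'])/4,'c gates',(p['bk1']+p['bk2']+p['rd1']+p['rd2'])/4)
d=(p['TL']+p['BL']-p['TR']-p['BR'])/2; g=(p['bk1']+p['bk2']-p['rd1']-p['rd2'])/2; fl=(p['f1']+p['f2']-p['f3']-p['f4'])/2
for q in(d,g,fl): print(np.linalg.norm(q),np.degrees(np.arctan2(-q[0],q[1])))
w=(p['TL']+p['TR']-p['BL']-p['BR'])/2; print(np.linalg.norm(w),np.degrees(np.arctan2(w[1],w[0])))
print('floor c',(p['f1']+p['f2']+p['f3']+p['f4'])/4)
```

```text
TL [628.6 371.3]
TR [613.4 202.5]
BL [489.2 383.7]
BR [473.5 215.3]
bk1 [620.1 369.9]
bk2 [497.6 381.3]
rd1 [605.  204.3]
rd2 [482.7 214.7]
f1 [619.5 363.7]
f2 [497.4 374.9]
f3 [606.7 211.9]
f4 [484.8 221.6]
n1 [494.1 348.6]
n2 [492.2 330.6]
m1 [489.1 286.1]
m2 [488.  268.6]
c walls [551.17256808 293.1885366 ] c gates [551.35922067 292.54385589]
169.25511416557435 -5.238798788998419
166.75994171881615 -5.155680937496723
153.10893150487104 -4.752280164373322
140.19662953573618 -5.153743118732969
floor c [552.10088596 293.02954352]
```

Request:
arm_command:
  deltas:
    - [-5,-40,0,0,0,0,1]
    - [-5,-40,0,0,0,0,1]
    - [-5,-40,0,0,0,0,1]
    - [-5,-40,0,0,0,0,1]
    - [-5,-40,0,0,0,0,1]
    - [-5,-40,0,0,0,0,1]
    - [-5,-40,0,0,0,0,1]
    - [0,0,0,0,0,0,1]
    - [0,0,0,0,0,0,1]

```text
time_s: 3.1
ee_pos: [0.4666, -0.0112, 0.2698]
tcp_rot: [-2.262, 2.176, 0.014]
ft_force: [0.5, -0.0, -0.8]
opening: 0.0866
```

Run:
```python
from h import *
im,P=shot('wrist','w_rack'); s=arm.sense(); print(s['time_s'],np.round(s['ee_pos'],4),np.round(s['joints'],2))
r0=[480,620];
f=lambda X:proj(P,'wrist',X)
b=f([.515,-.02,.06]); print(b, -np.array(P['R']).T@P['t'])
u,v=int(b[0]),int(b[1])
x0=max(0,min(540-0,u-80)); y0=max(0,min(250,v-75)); print(x0,y0)
cv2.imwrite('pics/c3.png',cv2.resize(im[y0:y0+150,x0:x0+160],(640,600),interpolation=cv2.INTER_CUBIC)[:,:,::-1])
```

```text
3.15 [ 0.4667 -0.0116  0.2698] [-0.85 -0.13  0.73  1.84  0.08  1.4  -1.67]
[332.48623755 138.59026196] [ 0.54127218 -0.01040721  0.43126671]
252 63
```

View pics/c3.png

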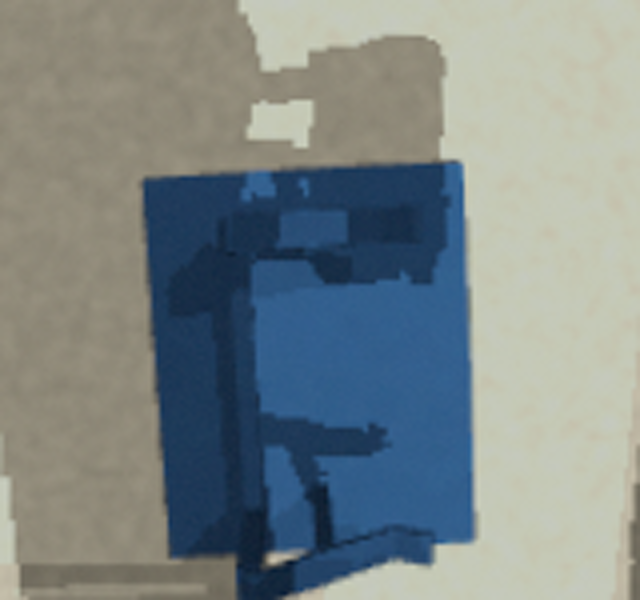

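Tray: centre (551.4, 292.9), yaw -5.2°. That puts black_notches at about (555.2, 334.7). I checked it against the notch edges in the crop at x 158–215.

The rack crop shows base corners at (143,180), (462,162), (474,541) and (170,556). Its prongs rise to the left (+y) with lips at right, around (432,545). I need one brightened composite to place the foot.

Run:
```python
from h import *
g=lambda im:(255*(im/255.)**.55).astype(np.uint8)
a,_,_=load('w_tray'); b,P,n=load('w_rack'); s,Ps,ns=load('side0')
A=cv2.resize(g(a[135:245,470:560]),(360,440),interpolation=cv2.INTER_CUBIC)
B=cv2.resize(g(b[98:213,282:382]),(400,460),interpolation=cv2.INTER_CUBIC)
C=np.zeros((460,780,3),np.uint8); C[:440,:360]=A; C[:,380:]=B
cv2.imwrite('pics/c4.png',C[:,:,::-1])
f=lambda x,y,z:(onz(P,n,252+x/4-.4,63+y/4-.4,z)*1000)[:2]
for z in(0,.008):
    q=np.array([f(*p,z) for p in((143,180),(462,162),(474,541),(170,556))]); print(z,q.round(1).tolist(),q.mean(0))
    print(np.linalg.norm(q[0]-q[1]),np.linalg.norm(q[0]-q[3]),np.linalg.norm(q[2]-q[1]))
    e=(q[0]+q[3]-q[1]-q[2]); print(np.degrees(np.arctan2(-e[0],e[1])))
    e=(q[0]+q[1]-q[3]-q[2]); print(np.degrees(np.arctan2(e[1],e[0])))
```

```text
0 [[552.1, 42.4], [562.9, -67.2], [427.9, -80.0], [417.8, 30.1]] [490.1842497  -18.68764666]
110.09644975645371 134.85397698645824 135.56654881637616
5.436411475565258
5.324219621903502
0.008 [[551.9, 41.4], [562.5, -66.1], [430.0, -78.7], [420.1, 29.3]] [491.13193108 -18.53404448]
108.0541599869251 132.35243494592072 133.0517885643384
5.436411475565238
5.324219621903499
```

View pics/c4.png

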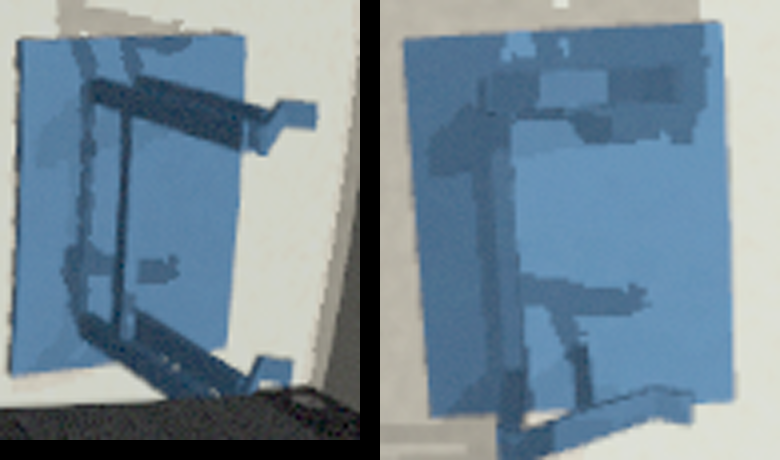

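Run:
```python
from h import *
c=np.array([490.3,-18.7]); a=np.radians(5.4); M=np.array([[np.cos(a),np.sin(a)],[-np.sin(a),np.cos(a)]])
_,P,n=load('w_rack'); _,Q,_=load('w_tray')
B=lambda x,y,z:M@((onz(P,n,282+(x-380)/4-.4,98+y/4-.4,z)*1000)[:2]-c)
A=lambda x,y,z:M@((onz(Q,n,470+x/4-.4,135+y/4-.4,z)*1000)[:2]-c)
print('footB',B(655,420,.075).round(1),B(655,388,.075).round(1))
print('tipB',B(691,397,.0835).round(1),B(690,422,.0835).round(1),'topB',B(500,458,.116).round(1),B(510,428,.116).round(1))
print('tipA up',A(317,100,.0835).round(1),A(315,128,.0835).round(1),'low',A(292,360,.0835).round(1),A(290,385,.0835).round(1))
print('kinkA',A(275,103,.075).round(1),A(262,357,.075).round(1))
for y in(-30,-35,-40,-45):
  for x in(-42.5,-52.5,42.5,52.5):
    X=np.r_[c+M.T@np.array([x,y]),75]/1000; q=proj(P,n,X); p=proj(Q,n,X); print(y,x,'B',((q-[281.6,97.6])*4+[380,0]).round(),'A',((p-[469.6,134.6])*4).round())
```

```text
footB [-51.7 -21. ] [-41.8 -21.3]
tipB [-42.9 -31.1] [-50.4 -30.7] topB [-48.2  23.6] [-40.   20.4]
tipA up [ 53.9 -28.4] [ 44.  -28.1] low [-41.2 -27.8] [-51.1 -28.7]
kinkA [ 51.8 -15.1] [-42.  -19.4]
-30 -42.5 B [684. 389.] A [283. 355.]
-30 -52.5 B [685. 421.] A [279. 380.]
-30 42.5 B [674. 101.] A [304. 128.]
-30 52.5 B [672.  66.] A [306. 100.]
-35 -42.5 B [701. 388.] A [292. 353.]
-35 -52.5 B [702. 420.] A [289. 379.]
-35 42.5 B [691. 101.] A [314. 127.]
-35 52.5 B [690.  66.] A [315.  99.]
-40 -42.5 B [717. 387.] A [302. 352.]
-40 -52.5 B [718. 419.] A [299. 377.]
-40 42.5 B [708. 100.] A [324. 127.]
-40 52.5 B [707.  65.] A [325.  99.]
-45 -42.5 B [734. 386.] A [311. 350.]
-45 -52.5 B [734. 418.] A [308. 375.]
-45 42.5 B [726.  99.] A [333. 126.]
-45 52.5 B [724.  65.] A [335.  99.]
```

Foot, lip tip and prong top agree: the foot line is at rack y = -20.5. So rack_foot is about (492.2, -39.1, 75) with rack yaw +5.4°. Next is a close look at the bin.

Request:
arm_command:
  deltas:
    - [-4,-39,-10,0,0,0,1]
    - [-4,-39,-10,0,0,0,1]
    - [-4,-39,-10,0,0,0,0.5]
    - [-4,-39,-10,0,0,0,0]
    - [-4,-39,-10,0,0,0,0]
    - [-4,-39,-10,0,0,0,0]
    - [-4,-39,-10,0,0,0,0]
    - [0,0,0,0,0,0,0]
    - [0,0,0,0,0,0,0]

```text
time_s: 4.05
ee_pos: [0.4424, -0.2797, 0.1971]
tcp_rot: [2.3, -2.137, -0.008]
ft_force: [-0.0, 0.3, 0.0]
opening: 0.0453
```

```bash
cat > bar.py <<'E'
from h import *
def bar(P,n,im,z,lo=(20,110,60),hi=(35,255,255)):
    m=cv2.inRange(cv2.cvtColor(im,cv2.COLOR_RGB2HSV),lo,hi)
    k,l,st,ce=cv2.connectedComponentsWithStats(m); out=[]
    for i in range(1,k):
        if st[i,4]>150:
            ys,xs=np.nonzero(l==i); W=np.array([onz(P,n,u,v,z)[:2]*1000 for u,v in zip(xs,ys)]).astype(np.float32)
            out.append((st[i].tolist(),cv2.minAreaRect(W)))
    return out
E
python3 - <<'E'
from bar import *
im,P=shot('wrist','w_bin'); s=arm.sense(); T=R.from_rotvec(s['tcp_rot']).as_matrix()
print(s['time_s'],np.round(s['ee_pos'],4),np.round(T,3).tolist(),s['opening'],np.round(s['joints'],2))
for o in bar(P,'wrist',im,.018): print(o)
E
```

```text
4.1 [ 0.4424 -0.2794  0.1971] [[0.074, -0.997, -0.005], [-0.997, -0.074, 0.002], [-0.003, 0.005, -1.0]] 0.044788359109258234 [-0.56  0.15  1.15  1.84 -0.14  1.25 -0.86]
([318, 81, 24, 133, 2806], ((481.96649169921875, -284.1665954589844), (149.05650329589844, 24.60486602783203), 3.73101806640625))
([222, 252, 15, 50, 193], ((310.3561706542969, -165.81996154785156), (15.098779678344727, 76.21650695800781), 81.43135833740234))
([464, 301, 51, 17, 232], ((271.9031982421875, -545.7706298828125), (26.28829574584961, 97.56680297851562), 3.3386926651000977))
```

View pics/w_bin.png

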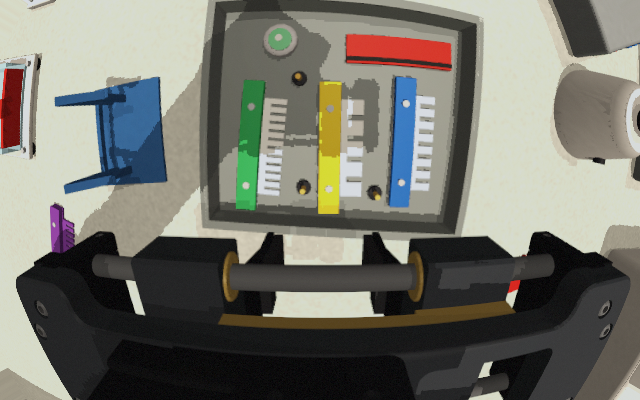

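The wrist view shows the bin with green (250,145), yellow (329,147; five teeth) and blue (402,141) bars. Feet are at (303,187), (375,192) and (299,78), clear of the bar's middle. Bar centre is (482.0, -284.2) and yaw 3.7°. The jaws are already aligned to 0.5°, so I'll descend.

Request:
arm_command:
  deltas:
    - [10,-1,-30,0,0,0,0]
    - [10,-1,-30,0,0,0,0]
    - [10,-1,-30,0,0,0,0]
    - [10,-1,-30,0,0,0,0]
    - [0,0,-18,0,0,0,0]
    - [0,0,-18,0,0,0,0]
    - [0,0,-10,0,0,0,0]
    - [0,0,0,0,0,0,0]

```text
time_s: 4.9
ee_pos: [0.495, -0.2645, 0.0264]
tcp_rot: [-2.323, 2.095, 0.011]
ft_force: [0.2, -0.4, 0.1]
opening: 0.0433
```

Request:
arm_command:
  deltas:
    - [-7,-10,0,0,0,-1,0]
    - [-6,-9,0,0,0,-1,0]
    - [0,0,0,0,0,0,0]

```text
time_s: 5.2
ee_pos: [0.4827, -0.2841, 0.029]
tcp_rot: [-2.284, 2.134, 0.007]
ft_force: [-0.1, -1.1, 0.5]
opening: 0.0438
```

Run:
```python
from h import *
s=arm.sense(); T=R.from_rotvec(s['tcp_rot']).as_matrix()
print(s['time_s'],np.round(s['ee_pos'],4),np.round(T,3).tolist(),s['opening'],np.round(s['joints'],2))
```

```text
5.2 [ 0.4827 -0.2841  0.029 ] [[0.068, -0.998, 0.008], [-0.998, -0.068, 0.014], [-0.014, -0.009, -1.0]] 0.04380726008653377 [-0.3   0.49  0.94  1.92 -0.5   0.98 -0.62]
```

Request:
arm_command:
  deltas:
    - [0,0,-9,0,0,0,0]
    - [0,0,-9,0,0,0,0]
    - [0,0,0,0,0,0,0]
  grip_force: 25

```text
time_s: 5.5
ee_pos: [0.4832, -0.2849, 0.0108]
tcp_rot: [-2.281, 2.134, 0.003]
ft_force: [-0.7, 0.6, -0.6]
opening: 0.0439
```

Request:
arm_command:
  deltas:
    - [0,0,0,0,0,0,-0.6]
    - [0,0,0,0,0,0,-0.6]
    - [0,0,0,0,0,0,-0.6]
    - [0,0,0,0,0,0,-0.6]
    - [0,0,0,0,0,0,-0.6]
  grip_force: 25

```text
time_s: 6.0
ee_pos: [0.4832, -0.2845, 0.0104]
tcp_rot: [-2.282, 2.134, 0.005]
ft_force: [-0.3, -0.3, 0.3]
opening: 0.0237
```

Request:
arm_command:
  deltas:
    - [0,0,0,0,0,0,-1]
    - [0,0,10,0,0,0,-1]
    - [0,0,20,0,0,0,-1]
    - [0,0,25,0,0,0,-1]
    - [0,0,25,0,0,0,-1]
    - [0,0,25,0,0,0,-1]
    - [0,0,25,0,0,0,-1]
    - [0,0,25,0,0,0,-1]
    - [0,0,0,0,0,0,-1]
    - [0,0,0,0,0,0,-1]

```text
time_s: 7.0
ee_pos: [0.4811, -0.2854, 0.1758]
tcp_rot: [-2.278, 2.137, 0.005]
ft_force: [0.2, 0.5, -1.4]
opening: 0.0233
```

Run:
```python
from bar import *
im,P=shot('side','s_lift'); im2,P2=shot('wrist','w_lift'); s=arm.sense(); T=R.from_rotvec(s['tcp_rot']).as_matrix()
p=np.array(s['ee_pos']); print(s['time_s'],p.round(4),np.round(T,3).tolist(),s['opening'],np.round(s['joints'],2))
u,v=proj(P,'side',p).astype(int); print(u,v)
a=cv2.resize(im[v-50:v+60,u-70:u+70],(560,440),interpolation=cv2.INTER_CUBIC)
cv2.imwrite('pics/c5.png',a[:,:,::-1])
```

```text
7.1 [ 0.4809 -0.2855  0.1752] [[0.064, -0.998, 0.009], [-0.998, -0.064, 0.015], [-0.014, -0.01, -1.0]] 0.023562958466120405 [-0.45  0.3   1.1   1.79 -0.3   1.23 -0.77]
350 216
```

View pics/c5.png

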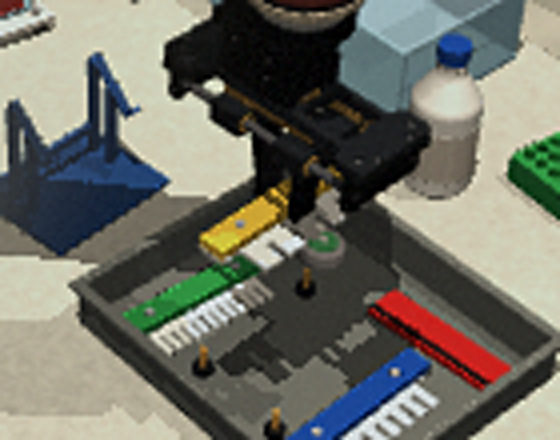

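The side crop shows the yellow comb lifted flat in the jaws. Blue and green combs, gate, level and feet are still in the bin. Next, over to the rack with the tool tilted 45°.

```bash
cat > plan.py <<'E'
from h import *
RACK=np.array([492.2,-39.1,75.]); YR=5.4
BN=np.array([555.2,334.7,51.]); YT=-5.2
B=np.array([[0,-1,0],[-1,0,0],[0,0,-1]]).astype(float) # columns: tool axes for down, tool x=-y, tool y=-x
def tool(yaw,tilt): return R.from_euler('ZX',[yaw,tilt],degrees=True)*R.from_matrix(B)
def plan(pos,yaw,tilt):
    s=arm.sense(); T=R.from_rotvec(s['tcp_rot']); d=np.array(pos)-np.array(s['ee_pos'])*1000
    r=(tool(yaw,tilt)*T.inv()).as_rotvec(degrees=True)
    print('t',s['time_s'],'pos',(np.array(s['ee_pos'])*1000).round(1),'d',d.round(1),'rot',r.round(2),'|rot|',np.linalg.norm(r).round(1),'open',round(s['opening'],4),'F',np.round(s['ft_force'],1),'q',np.round(s['joints'],2))
def onrack(x,up,nrm,yaw=YR):
    a=np.radians(yaw); c=np.sqrt(.5); y=(up-nrm)*c; z=(up+nrm)*c
    return RACK+np.array([x*np.cos(a)-y*np.sin(a),x*np.sin(a)+y*np.cos(a),z])
E
python3 - <<'E'
from plan import *
print(onrack(1,43,6.4),onrack(1,43,66.4)); plan(onrack(1,43,66.4)+[0,0,50],YR,45)
E
```

```text
[490.76002863 -13.24064033 109.93107499] [494.75270623 -55.47875731 152.35748186]
t 7.1 pos [ 480.9 -285.5  175.2] d [ 13.9 230.   27.2] rot [44.01  4.03  1.89] |rot| 44.2 open 0.0236 F [-0.7 -0.6 -0.8] q [-0.45  0.3   1.1   1.79 -0.3   1.23 -0.77]
```

Request:
arm_command:
  deltas:
    - [1,16,2,3.1,0.3,0.1,-1]
    - [1,16,2,3.1,0.3,0.1,-1]
    - [1,16,2,3.1,0.3,0.1,-1]
    - [1,16,2,3.1,0.3,0.1,-1]
    - [1,16,2,3.1,0.3,0.1,-1]
    - [1,16,2,3.1,0.3,0.1,-1]
    - [1,16,2,3.1,0.3,0.1,-1]
    - [1,16,2,3.1,0.3,0.1,-1]
    - [1,16,2,3.1,0.3,0.1,-1]
    - [1,16,2,3.1,0.3,0.1,-1]
    - [0,0,0,0,0,0,-1]

```text
time_s: 8.2
ee_pos: [0.486, -0.1174, 0.1852]
tcp_rot: [-1.975, 1.833, 0.616]
ft_force: [-0.9, 0.5, -0.4]
opening: 0.0237
```

Run:
```python
from plan import *
plan(onrack(1,43,66.4)+[0,0,50],YR,45)
```

```text
t 8.2 pos [ 486.  -117.4  185.2] d [ 8.8 61.9 17.1] rot [11.59 -0.22  0.62] |rot| 11.6 open 0.0237 F [-0.9  0.5 -0.4] q [-0.22  0.42  0.91  1.74 -0.71  1.63 -0.64]
```

Tracking is good.

Request:
arm_command:
  deltas:
    - [2,12,3,2.3,0,0.1,-1]
    - [2,12,3,2.3,0,0.1,-1]
    - [2,12,3,2.3,0,0.1,-1]
    - [2,12,3,2.3,0,0.1,-1]
    - [1,12,3,2.3,0,0.1,-1]
    - [0,0,0,0,0,0,-1]

```text
time_s: 8.8
ee_pos: [0.4952, -0.0538, 0.2]
tcp_rot: [-1.844, 1.684, 0.781]
ft_force: [0.1, -1.5, -1.0]
opening: 0.0239
```

Run:
```python
from plan import *
plan(onrack(1,43,26.4),YR,45)
```

```text
t 8.8 pos [495.2 -53.8 200. ] d [ -3.1  26.5 -76. ] rot [-0.62 -0.33  0.11] |rot| 0.7 open 0.0239 F [ 0.1 -1.5 -1. ] q [-0.17  0.46  0.83  1.75 -0.86  1.74 -0.62]
```

Request:
arm_command:
  deltas:
    - [-0.6,5.3,-15,0,0,0,-1]
    - [-0.6,5.3,-15,0,0,0,-1]
    - [-0.6,5.3,-15,0,0,0,-1]
    - [-0.6,5.3,-15,0,0,0,-1]
    - [-0.6,5.3,-15,0,0,0,-1]
    - [0,0,0,0,0,0,-1]

```text
time_s: 9.4
ee_pos: [0.4907, -0.0248, 0.117]
tcp_rot: [-1.845, 1.686, 0.781]
ft_force: [-0.2, -0.2, -1.1]
opening: 0.0237
```

Run:
```python
from plan import *
plan(onrack(1,43,8.4),YR,45)
im,P=shot('side','s_rk'); u,v=proj(P,'side',arm.sense()['ee_pos']).astype(int)
cv2.imwrite('pics/c6.png',cv2.resize(im[v-55:v+55,u-70:u+70],(700,550),interpolation=cv2.INTER_CUBIC)[:,:,::-1])
```

```text
t 9.4 pos [490.7 -24.8 117. ] d [ 0.2 10.2 -5.6] rot [-0.5  -0.43  0.09] |rot| 0.7 open 0.0237 F [-0.2 -0.2 -1.1] q [-0.19  0.54  0.79  1.85 -0.92  1.61 -0.53]
```

View pics/c6.png

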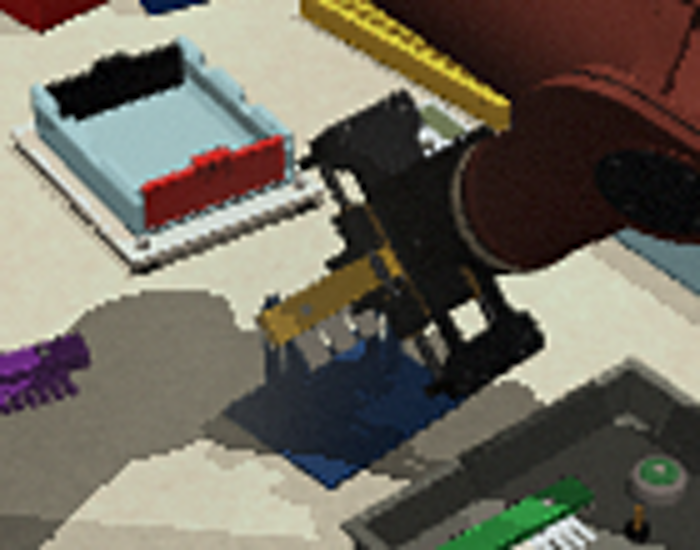

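Request:
arm_command:
  deltas:
    - [0,5,-2.5,-0.2,-0.2,0,-1]
    - [0,5,-2.5,-0.2,-0.2,0,-1]
    - [0,0,0,0,0,0,-1]

```text
time_s: 9.75
ee_pos: [0.4919, -0.0155, 0.1135]
tcp_rot: [-1.851, 1.687, 0.764]
ft_force: [0.3, -0.4, -0.2]
opening: 0.0236
```

Run:
```python
from plan import *
plan(onrack(1,43,6.4),YR,45)
```

```text
t 9.75 pos [491.9 -15.5 113.5] d [-1.2  2.2 -3.5] rot [-0.01  0.16  0.16] |rot| 0.2 open 0.0236 F [ 0.3 -0.4 -0.2] q [-0.21  0.53  0.78  1.87 -0.93  1.59 -0.53]
```

Request:
arm_command:
  deltas:
    - [-0.4,1.2,-1.4,0,0,0,-1]
    - [-0.4,1,-1.2,0,0,0,-1]
    - [0,0.7,-0.7,0,0,0,-1]
    - [0,0,0,0,0,0,-1]

```text
time_s: 10.15
ee_pos: [0.4916, -0.0126, 0.111]
tcp_rot: [-1.851, 1.685, 0.761]
ft_force: [0.4, -0.6, 0.3]
opening: 0.0236
```

Run:
```python
from plan import *
plan(onrack(1,43,6.4),YR,45)
```

```text
t 10.15 pos [491.6 -12.6 111. ] d [-0.9 -0.7 -1.1] rot [0.01 0.29 0.16] |rot| 0.3 open 0.0236 F [ 0.4 -0.6  0.3] q [-0.21  0.52  0.78  1.88 -0.93  1.58 -0.53]
```

Request:
arm_command:
  deltas:
    - [0,0.2,-1,0,0,0,-1]
    - [0,0.3,-1,0,0,0,-1]
    - [0,0,0,0,0,0,-1]

```text
time_s: 10.45
ee_pos: [0.492, -0.0129, 0.1102]
tcp_rot: [-1.85, 1.685, 0.76]
ft_force: [0.9, 0.1, -1.0]
opening: 0.0238
```

Run:
```python
from plan import *
plan(onrack(1,43,6.4),YR,45)
```

```text
t 10.45 pos [492.  -12.9 110.2] d [-1.2 -0.3 -0.2] rot [-0.04  0.37  0.22] |rot| 0.4 open 0.0238 F [ 0.9  0.1 -1. ] q [-0.21  0.53  0.78  1.88 -0.93  1.58 -0.53]
```

Request:
arm_command:
  deltas:
    - [-0.2,1.5,-1.5,0,0,0,-1]
    - [-0.2,1,-1,0,0,0,-1]
    - [0,0,0,0,0,0,-1]

```text
time_s: 10.75
ee_pos: [0.4922, -0.0131, 0.11]
tcp_rot: [-1.847, 1.686, 0.756]
ft_force: [1.0, 1.3, -1.3]
opening: 0.0233
```

Run:
```python
from plan import *
plan(onrack(1,43,6.4),YR,45)
```

```text
t 10.75 pos [492.2 -13.1 110. ] d [-1.4 -0.1 -0. ] rot [-0.02  0.52  0.39] |rot| 0.6 open 0.0233 F [ 1.   1.3 -1.3] q [-0.21  0.52  0.78  1.88 -0.93  1.57 -0.53]
```

It's blocked at exactly the predicted slope contact (normal offset 6.4 mm), so I'll release it onto the rack.

Request:
arm_command:
  deltas:
    - [0,0,0,0,0,0,-0.2]
    - [0,0,0,0,0,0,0]
    - [0,0,0,0,0,0,0]
    - [0,0,0,0,0,0,0]
    - [0,-5,5,0,0,0,0]
    - [1,-10,10,0,0,0,0]
    - [1,-14,14,0,0,0,0]
    - [1,-14,14,0,0,0,0]
    - [1,-14,14,0,0,0,0]
    - [1,-14,14,0,0,0,0]
    - [1,-14,14,0,0,0,0]
    - [0,0,0,0,0,0,0]

```text
time_s: 11.95
ee_pos: [0.4975, -0.1058, 0.2024]
tcp_rot: [-1.848, 1.689, 0.753]
ft_force: [-0.1, -0.7, 0.2]
opening: 0.0434
```

Run:
```python
from plan import *
plan(onrack(0,37,106.4),YR,45)
im,P=shot('side','s_rk2'); w,Pw=shot('wrist','w_rk2')
u,v=proj(P,'side',[.492,-.02,.09]).astype(int)
a=cv2.resize(im[v-30:v+40,u-35:u+35],(400,400),interpolation=cv2.INTER_CUBIC)
C=np.zeros((400,780,3),np.uint8); C[:,:400]=a; C[:238,400:]=cv2.resize(w,(380,238),interpolation=cv2.INTER_AREA); print(u,v)
cv2.imwrite('pics/c7.png',C[:,:,::-1])
```

```text
t 11.95 pos [ 497.5 -105.8  202.4] d [ -0.7  17.8 -26. ] rot [0.15 0.52 0.45] |rot| 0.7 open 0.0434 F [-0.1 -0.7  0.2] q [-0.09  0.51  0.84  1.68 -0.85  1.79 -0.56]
298 193
```

View pics/c7.png

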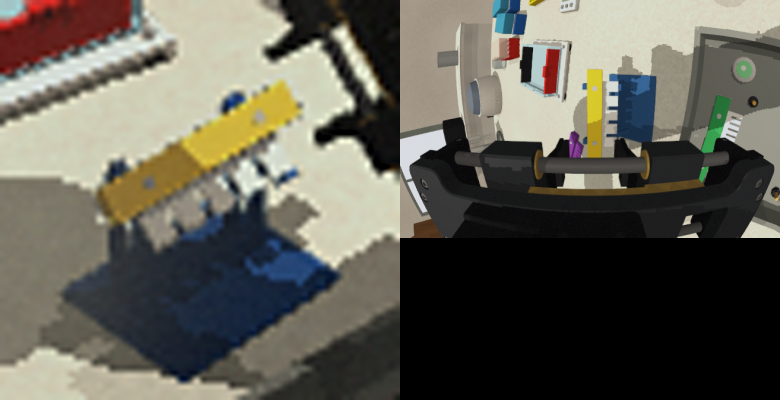

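The comb lies on both prongs, with its bar upslope and its teeth towards the lips. That was my last viewable picture, so the rest is numeric. I'll measure the bar on the slope plane now.

```bash
cat >> plan.py <<'E'
def slopebar(fn,nrm=14):
    im,P,n=load(fn); m=cv2.inRange(cv2.cvtColor(im,cv2.COLOR_RGB2HSV),(20,110,60),(35,255,255))
    k,l,st,ce=cv2.connectedComponentsWithStats(m); a=np.radians(YR)
    ex=np.array([np.cos(a),np.sin(a),0]); ey=np.array([-np.sin(a),np.cos(a),0]); up=(ey+[0,0,1])/2**.5; nn=([0,0,1]-ey)/2**.5
    for i in range(1,k):
        if st[i,4]<400: continue
        ys,xs=np.nonzero(l==i); W=[]
        for u,v in zip(xs,ys):
            o,d=ray(P,n,u,v); o=o*1000-RACK; X=o+d*(nrm-o@nn)/(d@nn); W.append([X@ex,X@up])
        print(st[i].tolist(),cv2.minAreaRect(np.array(W,np.float32)))
E
python3 - <<'E'
from plan import *
slopebar('w_rk2')
E
```

```text
[314, 117, 27, 149, 3637] ((1.6853179931640625, 37.607154846191406), (146.7799530029297, 24.174518585205078), 0.2609987258911133)
```

The bar centre is at slope (x≈1, up 37.6), angle 0.3°, so the comb slid down to the lips. Now I'll swing the tool over to approach from upslope.

Request:
arm_command:
  deltas:
    - [0,5,10,-4.5,-0.4,0,0]
    - [0,5,10,-4.5,-0.4,0,0]
    - [0,5,10,-4.5,-0.4,0,0]
    - [0,5,10,-4.5,-0.4,0,0]
    - [0,5,10,-4.5,-0.4,0,0]
    - [0,8,8,-4.5,-0.4,0,0]
    - [0,8,5,-4.5,-0.4,0,0]
    - [0,10,5,-4.5,-0.4,0,0]
    - [0,10,0,-4.5,-0.4,0,0]
    - [0,10,0,-4.5,-0.4,0,0]
    - [0,0,0,0,0,0,0]

```text
time_s: 13.15
ee_pos: [0.4932, -0.0192, 0.2619]
tcp_rot: [2.319, -2.095, 0.034]
ft_force: [-0.4, 0.7, 0.6]
opening: 0.0436
```

Run:
```python
from plan import *
plan(onrack(1,108,7)+[0,0,70],YR,-45)
```

```text
t 13.15 pos [493.2 -19.2 261.9] d [ -6.7  51.3 -35.6] rot [-43.29  -4.1   -0.45] |rot| 43.5 open 0.0436 F [-0.4  0.7  0.6] q [-0.86 -0.06  0.77  1.81  0.07  1.37 -1.57]
```

Request:
arm_command:
  deltas:
    - [-1,5,-3,-4.3,-0.4,0,0]
    - [-1,5,-3,-4.3,-0.4,0,0]
    - [-1,5,-3,-4.3,-0.4,0,0]
    - [-1,5,-3,-4.3,-0.4,0,0]
    - [-1,5,-3,-4.3,-0.4,0,0]
    - [-1,5,-3,-4.3,-0.4,0,0]
    - [-1,5,-3,-4.3,-0.4,0,0]
    - [0,5,-3,-4.3,-0.4,0,0]
    - [0,5,-3,-4.3,-0.4,0,0]
    - [0,5,-3,-4.3,-0.4,0,0]
    - [0,0,0,0,0,0,0]

```text
time_s: 14.25
ee_pos: [0.4796, 0.0326, 0.2238]
tcp_rot: [1.854, -1.653, 0.768]
ft_force: [-0.4, 0.4, 0.2]
opening: 0.0438
```

Run:
```python
from plan import *
plan(onrack(1,78,7),YR,-45)
```

```text
t 14.25 pos [479.6  32.6 223.8] d [  8.9 -21.6 -88.7] rot [ 1.09 -0.98 -0.72] |rot| 1.6 open 0.0438 F [-0.4  0.4  0.2] q [-1.1   0.22  0.5   1.88  0.58  1.52 -2.21]
```

Request:
arm_command:
  deltas:
    - [1.1,-2.7,-11,0.2,-0.2,-0.1,0]
    - [1.1,-2.7,-11,0.2,-0.2,-0.1,0]
    - [1.1,-2.7,-11,0.2,-0.2,-0.1,0]
    - [1.1,-2.7,-11,0.2,-0.2,-0.1,0]
    - [1.1,-2.7,-11,0.2,-0.2,-0.1,0]
    - [1.1,-2.7,-11,0,0,0,0]
    - [1.1,-2.7,-11,0,0,0,0]
    - [1.1,-2.7,-10,0,0,0,0]
    - [0,0,0,0,0,0,0]

```text
time_s: 15.15
ee_pos: [0.4882, 0.0045, 0.1293]
tcp_rot: [1.854, -1.696, 0.761]
ft_force: [-0.4, 0.7, 0.0]
opening: 0.0435
```

Run:
```python
from plan import *
plan(onrack(1,78,7),YR,-45)
```

```text
t 15.15 pos [488.2   4.5 129.3] d [0.2 6.5 5.8] rot [-0.46  0.02  0.26] |rot| 0.5 open 0.0435 F [-0.4  0.7  0. ] q [-1.04  0.33  0.51  1.98  0.56  1.29 -2.28]
```

Request:
arm_command:
  deltas:
    - [0.4,-4.4,-4.5,0,0,0,0]
    - [0.4,-4.4,-4.5,0,0,0,0]
    - [0.4,-4.4,-4.5,0,0,0,0]
    - [0.4,-4.4,-4.5,0,0,0,0]
    - [0.4,-4.4,-4.5,0,0,0,0]
    - [0.4,-4.4,-4.5,0,0,0,0]
    - [0.4,-4.4,-4.5,0,0,0,0]
    - [0,0,0,0,0,0,0]

```text
time_s: 15.95
ee_pos: [0.4917, -0.0288, 0.0956]
tcp_rot: [1.855, -1.696, 0.761]
ft_force: [0.8, 0.9, -0.0]
opening: 0.0438
```

Run:
```python
from plan import *
plan(onrack(1,19,7),YR,-45)
```

```text
t 15.95 pos [491.7 -28.8  95.6] d [ 0.7 -1.7 -2.2] rot [-0.48  0.07  0.24] |rot| 0.5 open 0.0438 F [ 0.8  0.9 -0. ] q [-0.99  0.36  0.52  2.03  0.58  1.19 -2.28]
```

Request:
arm_command:
  deltas:
    - [0.7,-1.7,-2.2,-0.4,0,0.2,0]
    - [0,0,0,0,0,0,-0.4]
    - [0,0,0,0,0,0,-0.55]
    - [0,0,0,0,0,0,-1]
    - [0,0,0,0,0,0,-1]
    - [0,0,0,0,0,0,-1]
    - [0,0,0,0,0,0,-1]
  grip_force: 25

```text
time_s: 16.65
ee_pos: [0.4929, -0.0303, 0.0938]
tcp_rot: [1.854, -1.688, 0.769]
ft_force: [-0.0, -0.3, -0.4]
opening: 0.014
```

Run:
```python
from plan import *
plan(onrack(1,19,7),YR,-45); shot('wrist','w_rg')
```

```text
t 16.65 pos [492.9 -30.3  93.8] d [-0.5 -0.2 -0.4] rot [-0.03  0.11 -0.02] |rot| 0.1 open 0.014 F [-0.  -0.3 -0.4] q [-1.    0.37  0.52  2.03  0.58  1.19 -2.29]
```

Gripped at a 14 mm opening. I'll lift off the rack and carry it to the tray while standing it upright.

Request:
arm_command:
  deltas:
    - [0,3,8,0,0,0,-1]
    - [0,3,15,0,0,0,-1]
    - [0,0,20,0,0,0,-1]
    - [0,0,20,0,0,0,-1]
    - [0,0,20,0,0,0,-1]
    - [0,0,20,0,0,0,-1]
    - [0,0,0,0,0,0,-1]

```text
time_s: 17.4
ee_pos: [0.4922, -0.0224, 0.2027]
tcp_rot: [1.856, -1.688, 0.767]
ft_force: [1.0, -0.4, -1.2]
opening: 0.0137
```

Run:
```python
from plan import *
plan(BN+[0,0,130],YT,0)
```

```text
t 17.4 pos [492.2 -22.4 202.7] d [ 63.  357.1 -21.7] rot [ 44.92   0.18 -10.08] |rot| 46.0 open 0.0137 F [ 1.  -0.4 -1.2] q [-1.04  0.2   0.54  1.95  0.62  1.41 -2.19]
```

Request:
arm_command:
  deltas:
    - [3.5,20,-1,2.5,0,-0.6,-1]
    - [3.5,20,-1,2.5,0,-0.6,-1]
    - [3.5,20,-1,2.5,0,-0.6,-1]
    - [3.5,20,-1,2.5,0,-0.6,-1]
    - [3.5,20,-1,2.5,0,-0.6,-1]
    - [3.5,20,-1,2.5,0,-0.6,-1]
    - [3.5,20,-1,2.5,0,-0.6,-1]
    - [3.5,20,-1,2.5,0,-0.6,-1]
    - [3.5,20,-1,2.5,0,-0.6,-1]
    - [3.5,20,-1,2.5,0,-0.6,-1]
    - [3.5,20,-1,2.5,0,-0.6,-1]
    - [3.5,20,-1,2.5,0,-0.6,-1]
    - [3.5,20,-1,2.5,0,-0.6,-1]
    - [3.5,20,-1,2.5,0,-0.6,-1]
    - [3.5,20,-1,2.5,0,-0.6,-1]
    - [3.5,20,-1,2.5,0,-0.6,-1]
    - [0,0,0,0,0,0,-1]

```text
time_s: 19.1
ee_pos: [0.5433, 0.3132, 0.1771]
tcp_rot: [2.092, -2.275, 0.052]
ft_force: [-1.1, 0.4, -0.9]
opening: 0.0134
```

Run:
```python
from plan import *
plan(BN+[0,0,90],YT,0)
```

```text
t 19.1 pos [543.3 313.2 177.1] d [ 11.9  21.5 -36.1] rot [ 3.36 -0.81 -0.41] |rot| 3.5 open 0.0134 F [-1.1  0.4 -0.9] q [-0.95  0.36  0.43  1.56 -0.11  1.29 -2.17]
```

Request:
arm_command:
  deltas:
    - [4,7,0,1.1,-0.3,-0.1,-1]
    - [4,7,-5,1.1,-0.3,-0.1,-1]
    - [4,7,-5,1.1,-0.3,-0.1,-1]
    - [0,0,-10,0,0,0,-1]
    - [0,0,0,0,0,0,-1]

```text
time_s: 19.6
ee_pos: [0.5554, 0.3333, 0.1538]
tcp_rot: [2.12, -2.318, 0.003]
ft_force: [-0.7, -0.7, -1.2]
opening: 0.0139
```

Run:
```python
from bar import *
from plan import *
plan(BN+[0,0,60],YT,0)
for n in('scene','side','wrist'):
    im,P=shot(n,n+'_t'); s=arm.sense(); z=s['ee_pos'][2]+.0306
    for o in bar(P,n,im,z): 
        if abs(o[1][0][0]-555)<120 and abs(o[1][0][1]-334)<120: print(n,z,o)
```

```text
t 19.6 pos [555.4 333.3 153.8] d [ -0.2   1.4 -42.8] rot [ 0.09  0.05 -0.07] |rot| 0.1 open 0.0139 F [-0.7 -0.7 -1.2] q [-0.93  0.39  0.41  1.58 -0.16  1.21 -2.15]
wrist 0.18639997015902973 ([316, 117, 24, 148, 3280], ((596.361328125, 327.45416259765625), (9.709711074829102, 67.13317108154297), 84.7734146118164))
wrist 0.18639997015902973 ([317, 292, 21, 27, 495], ((539.27099609375, 332.4507141113281), (9.966347694396973, 16.254024505615234), 84.33263397216797))
wrist 0.18639997015902973 ([273, 317, 37, 11, 158], ((529.9121704101562, 352.0666809082031), (18.975202560424805, 6.817438125610352), 86.76180267333984))
```

The bar in hand measures yaw -5.2°, end-to-end centre x≈555.0. Its yellow part is centred 2 mm to -y of the jaws, as expected for the 4 mm white plate. I'll lower it in stages.

Request:
arm_command:
  deltas:
    - [0,0.5,-12,0,0,0,-1]
    - [0,0.5,-12,0,0,0,-1]
    - [0,0.4,-12,0,0,0,-1]
    - [0,0,-12,0,0,0,-1]
    - [0,0,-12,0,0,0,-1]
    - [0,0,-10,0,0,0,-1]
    - [0,0,0,0,0,0,-1]

```text
time_s: 20.45
ee_pos: [0.5553, 0.335, 0.0787]
tcp_rot: [-2.12, 2.318, -0.003]
ft_force: [-0.9, -0.1, -1.3]
opening: 0.0138
```

Run:
```python
from plan import *
plan(BN+[0,0,-6.6],YT,0)
```

```text
t 20.45 pos [555.3 335.   78.7] d [ -0.1  -0.3 -34.3] rot [ 0.06  0.1  -0.09] |rot| 0.2 open 0.0138 F [-0.9 -0.1 -1.3] q [-0.92  0.46  0.39  1.65 -0.19  1.08 -2.13]
```

Request:
arm_command:
  deltas:
    - [0,0,-7,0,0,0,-1]
    - [0,-0.2,-7,0,0,0,-1]
    - [0,0,-6,0,0,0,-1]
    - [0,0,-4,0,0,0,-1]
    - [0,0,-4,0,0,0,-1]
    - [0,0,-3,0,0,0,-1]
    - [0,0,0,0,0,0,-1]

```text
time_s: 21.15
ee_pos: [0.5561, 0.3351, 0.046]
tcp_rot: [-2.119, 2.317, -0.004]
ft_force: [-1.1, 0.6, -1.0]
opening: 0.014
```

Run:
```python
from plan import *
plan(BN+[0,0,-6.6],YT,0)
```

```text
t 21.15 pos [556.1 335.1  46. ] d [-0.9 -0.4 -1.6] rot [ 0.    0.19 -0.09] |rot| 0.2 open 0.014 F [-1.1  0.6 -1. ] q [-0.91  0.49  0.38  1.67 -0.21  1.02 -2.11]
```

Request:
arm_command:
  deltas:
    - [-0.5,-0.2,-1.5,0,0,0,-1]
    - [0,0,-1.5,0,0,0,-1]
    - [0,0,0,0,0,0,-1]

```text
time_s: 21.45
ee_pos: [0.556, 0.3351, 0.0449]
tcp_rot: [-2.117, 2.316, -0.003]
ft_force: [0.1, -0.6, -1.7]
opening: 0.0138
```

Run:
```python
from plan import *
plan(BN+[0,0,-6.6],YT,0)
```

```text
t 21.45 pos [556.  335.1  44.9] d [-0.8 -0.4 -0.5] rot [-0.07  0.22 -0.08] |rot| 0.2 open 0.0138 F [ 0.1 -0.6 -1.7] q [-0.91  0.49  0.38  1.67 -0.21  1.01 -2.11]
```

Request:
arm_command:
  deltas:
    - [0,0,-1.5,0,0,0,-1]
    - [0,0,-1.5,0,0,0,-1]
    - [0,0,-1.5,0,0,0,-1]

```text
time_s: 21.75
ee_pos: [0.5563, 0.3353, 0.0443]
tcp_rot: [-2.116, 2.315, -0.001]
ft_force: [-6.8, -3.4, 14.9]
opening: 0.0139
```

Run:
```python
from plan import *
plan(BN+[0,0,-6.6],YT,0)
```

```text
t 21.75 pos [556.3 335.3  44.3] d [-1.1 -0.6  0.1] rot [-0.17  0.23 -0.07] |rot| 0.3 open 0.0139 F [-6.8 -3.4 14.9] q [-0.9   0.49  0.38  1.67 -0.21  1.01 -2.11]
```

Contact: 15 N upward at z=44.3, exactly the predicted seat height of 44.4. I'll release with a small opening to stay clear of the gate, then withdraw straight up.

Request:
arm_command:
  deltas:
    - [0,0,0,0,0,0,-1]
    - [0,0,0,0,0,0,-0.6]
    - [0,0,0,0,0,0,-0.45]
    - [0,0,0,0,0,0,-0.45]
    - [0,0,0,0,0,0,-0.45]
    - [0,0,4,0,0,0,-0.45]
    - [0,0,8,0,0,0,-0.45]
    - [0,0,12,0,0,0,-0.45]
    - [0,0,15,0,0,0,-0.45]
    - [0,0,20,0,0,0,-0.45]
    - [0,0,25,0,0,0,-0.45]
    - [0,0,30,0,0,0,-0.45]
    - [-8,0,30,0,0,0,-0.45]
    - [-12,0,20,0,0,0,-0.45]
    - [-12,0,20,0,0,0,-0.45]
    - [-12,0,0,0,0,0,-0.45]
    - [0,0,0,0,0,0,-0.45]

```text
time_s: 23.45
ee_pos: [0.5122, 0.3343, 0.2491]
tcp_rot: [-2.106, 2.309, -0.002]
ft_force: [0.7, 0.6, -0.4]
opening: 0.024
```

Run:
```python
from bar import *
from plan import *
plan(BN+[0,0,200],YT,0)
for n in('wrist','scene','side'):
    im,P=shot(n,n+'_f')
    for o in bar(P,n,im,.075):
        if abs(o[1][0][0]-555)<120 and abs(o[1][0][1]-334)<120: print(n,o)
    print(n,'pred bar ends px',proj(P,n,[(555.2+75*.9959)/1000,(334.7-2-75*.0906)/1000,.075]).round(1),proj(P,n,[(555.2-75*.9959)/1000,(332.7+75*.0906)/1000,.075]).round(1))
im,P,n=load('scene_f')  # bin contents vs start
for nm,lo,hi in(('blue',(100,120,60),(125,255,255)),('green',(45,100,50),(75,255,255)),('red',(0,170,100),(6,255,255))):
    r=[]
    for f in('scene0','scene_f'):
        I=load(f)[0]; m=cv2.inRange(cv2.cvtColor(I,cv2.COLOR_RGB2HSV),lo,hi)[185:270,212:328]; ys,xs=np.nonzero(m); r.append((len(xs),xs.mean().round(1)+212,ys.mean().round(1)+185))
    print(nm,r)
```

```text
t 23.45 pos [512.2 334.3 249.1] d [43.   0.4  1.9] rot [-0.58  0.73  0.07] |rot| 0.9 open 0.024 F [ 0.7  0.6 -0.4] q [-1.    0.24  0.42  1.56 -0.1   1.35 -2.23]
wrist ([318, 80, 9, 134, 1094], ((555.6852416992188, 332.24212646484375), (9.078319549560547, 147.92678833007812), 84.56531524658203))
wrist pred bar ends px [321.6  79.5] [321.9 214.3]
scene ([479, 187, 16, 41, 153], ((566.0087280273438, 328.81439208984375), (11.602530479431152, 152.18223571777344), 85.00206756591797))
scene pred bar ends px [493.8 223.5] [479.1 184.6]
side ([239, 141, 34, 17, 213], ((546.8779296875, 318.186279296875), (42.54999542236328, 159.96461486816406), 85.51051330566406))
side pred bar ends px [272.4 140.7] [238.9 152.2]
blue [(269, np.float64(257.7), np.float64(236.5)), (273, np.float64(257.4), np.float64(236.4))]
green [(191, np.float64(300.8), np.float64(216.0)), (194, np.float64(300.7), np.float64(215.8))]
red [(190, np.float64(246.5), np.float64(254.6)), (189, np.float64(246.6), np.float64(254.5))]
```

```bash
python3 -c "
from workcell import arm
print(arm.job_done())"
```

```text
the job is handed in; nothing more can be done
None
```

The yellow comb is standing teeth down in the notch pair nearest the black gate, let go, and the job is handed in at about 23.6 s of the 67 s allowed. I picked it from the bin, set it on the rack to change grip, and lowered it into the tray.

**Seating:** it met the notch floors with about 15 N upward at tool height 44.3 mm; I had predicted 44.4 mm.

**Final position:** after I let go, the wrist camera put `comb_bar` about 0.5 mm from `black_notches` in both x and y. Its yaw was -5.4°, against -5.2° for the tray. Height comes from that contact. Uprightness I judged only from the bar's visible width, which matched an upright top face.

**Other items:** the blue, green and red areas in the bin moved less than 0.4 pixels from the start. I did not re-measure the level, the feet, the bottle or the timer at the end, and the arm made no unexpected contact with anything.

**Less certain:**
- The bar measured 148 mm long instead of 150, which is about one pixel of mask edge.
- The scene and side cameras gave coarser bar centres, up to 17 mm off. Those masks include the bar's side face, so I relied on the wrist view. The scene mask's corners did match the predicted bar ends within about 2 pixels.
- By then I had used all 12 picture views, so the tray placement was checked by numbers only, not by eye.

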